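Open a pantry jar in the jar brace

TASK

Slide the square-footed jar along the counter into the wooden jar brace, its foot under the two lips and fully home against the end stop, so that it cannot turn. Then unscrew its tight lid anticlockwise, stop turning as soon as the threads let go, and lift the lid to about two centimetres above the jar's mouth. Finish while holding it there in the gripper, level and over the mouth, with the jar still home; do not disturb the other things on the counter.

Things in the scene. Friction and masses are not known exactly. Their poses are not given: they have to be found in the camera images.
- jar: White ceramic jar, loose, 0.45 kg: square foot 70 x 70 mm, 8 mm thick; round body 56 mm across up to 40 mm; neck 38 mm across, mouth 70 mm high. Origin: centre of the underside; z up, x and y square to the foot (any side may enter the brace). Unbraced it turns with its lid; it can be dragged by the lid, but pressed down it sticks and tips.
- jar_mouth (a point): Centre of the jar's mouth (top of the neck), 70 mm above the centre of its underside; axes as the jar's.
- lid: The jar's ribbed round metal lid, 58 mm across, 30 mm high, 60 g, screwed on tight. Origin: centre of its lower edge, about 54 mm above the counter when screwed on; z up. Right-hand thread: loosens anticlockwise seen from above, with 0.2 to 0.6 N m; a sprung seal pushes it up with about 14 N.
- lid_top (a point): Centre of the lid's flat top, 30 mm above its lower edge. The thread lets go after a turn of 50 to 65 degrees (plus up to 4 degrees of play of the jar in the brace): the lid springs up by about 3 mm and then lifts straight off. A turn of 75 to 80 degrees always frees it; further ridges stop it at about 85 to 100 degrees.
- lid_mark (a point): A point on the lid's flat top 20 mm from its axis, on its +x (no visible mark). On the tight lid it lies 15 to 25 degrees anticlockwise of the jar's +x; the thread lets go at 76 degrees.
- brace: Wooden jar brace fixed to the counter, 19.5 mm high, no floor. Origin: on the counter, where the centre of the jar's underside is when home (the end stop allows 1 mm more). x: the way the jar slides in; z up. Two rails along x, 74 mm apart, 130 mm over all, from x = -63 to +37 mm; over each a lip overhangs inwards by 6 mm (62 mm between lips, undersides 11.5 mm above the counter).
- brace_mouth (a point): Middle of the brace's open end, on the counter at x = -106 mm in the brace's frame. From here two guides converge at 22 degrees each side from about 110 mm apart to the rails at x = -60 mm; about 155 mm wide outside.
- round_jar: Bystander: round-based lidded jar, 68 mm wide, 95 mm tall. Origin: centre of the underside. Leave it alone.
- food_can: Bystander: food can, 68 mm wide, 85 mm tall. Origin: centre of the underside. Leave it alone.
- tall_can: Bystander: food can, 66 mm wide, 110 mm tall. Origin: centre of the underside. Leave it alone.
- spice_bottle: Bystander: small bottle, 42 mm wide, 95 mm tall. Origin: centre of the underside. Leave it alone.
- ramekin: Bystander: small baking bowl, 84 mm wide, 42 mm tall. Origin: centre of the underside. Leave it alone.
- mug: Bystander: mug, 80 mm wide, 90 mm tall, handle to its +y. Origin: centre of the underside. Leave it alone.
- wooden_spoon: Bystander: wooden spoon lying flat beyond the brace. Origin: under its middle. Leave it alone.
Mind the look-alikes: they are no part of the job. Several things have the shape of the lid; the one meant has the colours described above.

How it is judged:
By the outcome, as a careful person would: the job done as asked, in the order asked, and still so for the second after the job is handed in, while the arm keeps its last pose, push and grip.
It also fails if it takes over 58 s, if anything falls off the work surface, if the arm or the gripper's body presses on something with over 40 N, if the wrist force passes 120 N, or if a joint passes its speed limit or range.

ROBOT

A 7-joint arm with a two-finger parallel gripper is mounted at the origin on the work surface. World frame = base frame: x ahead of the robot, y to its left, z up, the work surface at z = 0. Lengths are in m, angles in rad, forces in N, time in s.
With the tool pointing down it reaches from about 0.4 to 0.85 m from the base axis. Payload 10.4 kg.
Tool frame: the origin (TCP) lies midway between the tips of the shut fingers; the grasp point (between the pads) lies 19 mm behind it; x points along the fingers, z is the direction in which the jaws open and shut, and the axes are right-handed (so a half turn about x gives the same grasp; the last joint's range is limited). The gripper opens to 87 mm and grips with 3 to 60 N. Pads are 19 mm wide; open, the fingers measure 117 mm over their backs; the gripper's body (75 mm by 190 mm) begins 51 mm behind the grasp point.
Start: joints at [1.172, 0.332, -0.065, 1.46, 0.022, 1.35, -0.088], TCP at [0.229, -0.581, 0.223] pointing down, gripper open.
Joint ranges: [-2.6, 2.6], [-0.5, 2.12], [-1.47, 1.34], [0.16, 2.42], [-1.27, 4.41], [0.06, 2.06], [-2.6, 2.6]. Speed limits (rad/s): [2.22, 2.22, 2.79, 2.79, 3.14, 3.14, 3.14].

INTERFACE

Orientations are given as a unit quaternion [x, y, z, w].
In Python, from bench import read_state, camera, camera_params, close_job gives the robot as it stands.
- The arm moves only by the tool arm_command, never from a script. Its argument "targets" is a list of rows, each a list of 7 numbers: the closure in counts, from 0 (fully open) to 255 (shut), then the shift along the tool's x, y, z in mm, then the turn, a rotation vector about the tool's x, y, z in rad. A call has 1 to 10 rows; each row is the pose to reach, as a shift and turn from the pose commanded when the call began, along the tool's axes at that moment; what a row does not reach only later rows make up. A row lasts 1/10 s, in which the tool goes at most 50 mm and 8.59 degrees, less where a joint would pass 70% of its speed; a pose out of reach is approached as far as the arm can. A call with a gripper value outside its range is refused whole. The fingers move at their own pace and stop on an object; "newtons" is the grip in N (left out, the last holds). Time passes only in rows, so rows that repeat a pose let the fingers close. It gives the time, the measured TCP pose, the force and the opening at its end, in the units of the state.
- read_state(): the state, without advancing time (a new reading comes with each control period).
- camera(name): name is "side" or "top"; returns the picture (384x512x3 uint8, red, green, blue); there is no depth.
- camera_params(name): a dict with "intrinsics" (3x3 intrinsics, pixels), "xyz" and "orientation" of the camera in the world. Camera axes: x right, y down, z forward; pixel columns grow to the right and rows downward; lengths in m; the calibration is good to about 2 mm. A picture is of the moment at which its call begins. camera_params takes no time and is no camera call.
- close_job(): hands the job in, once; it reports no verdict.
The state is a dict: "time": time; "joint_positions": joint angles; "joint_vel": joint speeds; "joint_torque": joint torques, N m; "ee_pos": TCP position; "eef_rot": TCP orientation; "ft_force": force on the tool from outside, world axes, zero at the start; "torque": the same for the moment, N m; "width": finger opening in m.
Only numpy, scipy, OpenCV 4.12 (cv2) and the standard library are available. Lean on these libraries where they do the work, as an engineer would, in place of code of your own. Each camera call takes 0.05 s, during which the arm holds its last target.

## Working session

There is one attempt and no reset: what is moved stays moved. The work goes in short steps, Python scripts to look and compute and a tool call to move; the robot and the scene stay as the last step left them, time stands still between calls to the robot, and variables do not carry over. Pictures are saved under pics/ and viewed, and the job is handed in when it is done.

Besides the shell and the picture viewer there is one more tool, called after ">>>" as a command line: name --pt "numbers of a row" for each row, then --argument value for the rest. arm_command: Moves the arm, as the interface text tells. Its arguments: {"type":"object","properties":{"targets":{"type":"array"},"newtons":{"type":"number"}},"required":["targets"]}

```bash
mkdir -p pics; ls
python3 - <<'E'
from bench import *
import cv2
for n in ("side","top"):
    im=camera(n); cv2.imwrite(f"pics/{n}0.png",im[:,:,::-1])
    p=camera_params(n); print(n,p)
s=read_state(); print(s)
E
```

```text
pics
side {'intrinsics': array([[496.45831924,   0.        , 256.74868574],
       [  0.        , 496.45831924, 184.45014514],
       [  0.        ,   0.        ,   1.        ]]), 'xyz': array([ 0.58094816, -0.90014316,  1.06148844]), 'orientation': array([ 9.33694631e-01, -2.13530494e-02,  5.10433913e-05, -3.57433044e-01])}
top {'intrinsics': array([[398.02963294,   0.        , 253.34640644],
       [  0.        , 398.02963294, 191.80343728],
       [  0.        ,   0.        ,   1.        ]]), 'xyz': array([ 0.49517282, -0.04191951,  1.37142166]), 'orientation': array([ 0.70920301, -0.70341416,  0.02841273, -0.03784596])}
{'time': 0.1, 'joint_positions': array([ 1.17236352,  0.33283678, -0.06473231,  1.46086857,  0.02163341,
        1.34993077, -0.08848489]), 'joint_vel': array([ 7.57570529e-04, -1.68001899e-03, -1.50041250e-05, -3.45984746e-03,
       -6.20135939e-04, -4.82393605e-04,  9.34744233e-05]), 'joint_torque': array([ 2.54429353e-03, -6.24549580e+01,  2.53846723e-02, -3.90717030e+01,
       -6.13815011e-02,  3.66809475e-02,  6.45781711e-05]), 'ee_pos': array([ 0.22927376, -0.58103648,  0.22181069]), 'eef_rot': array([ 0.39801308,  0.58502783, -0.39752761,  0.58420872]), 'ft_force': array([0.26557085, 1.15347212, 0.80690861]), 'torque': array([ 0.01204565, -0.0200885 ,  0.00823059]), 'width': 0.08707017326043404}
```

View pics/side0.png

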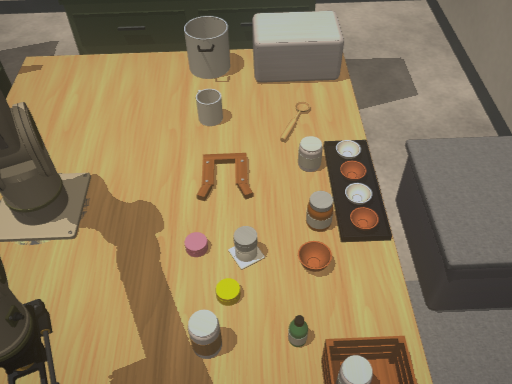

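View pics/top0.png

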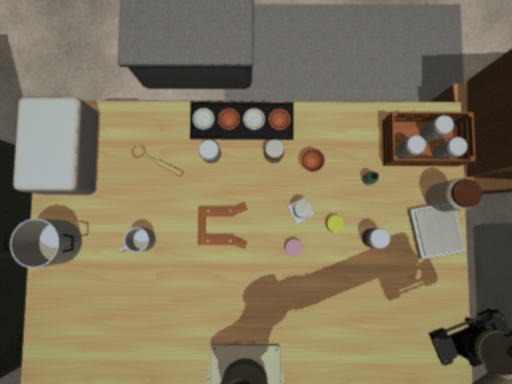

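```bash
cat > h.py <<'E'
import numpy as np, cv2
from scipy.spatial.transform import Rotation as R
from bench import *
P={n:camera_params(n) for n in("side","top")}
def ray(n,u,v):
    p=P[n]; d=R.from_quat(p["orientation"]).apply(np.linalg.solve(p["intrinsics"],[u,v,1])); return p["xyz"],d
def at(n,u,v,z):
    o,d=ray(n,u,v); return (o+d*(z-o[2])/d[2])[:2].round(4)
def proj(n,X):
    p=P[n]; c=R.from_quat(p["orientation"]).inv().apply(np.atleast_2d(X)-p["xyz"]); q=c@p["intrinsics"].T; return q[:,:2]/q[:,2:]
def crop(im,x0,y0,x1,y1,f):
    return cv2.resize(im[y0:y1,x0:x1],None,fx=f,fy=f,interpolation=cv2.INTER_CUBIC)
E
python3 - <<'E'
from h import *
a=cv2.imread("pics/side0.png");b=cv2.imread("pics/top0.png")
cv2.imwrite("pics/c1.png",crop(a,180,140,280,315,1) if 0 else crop(a,170,140,290,310,3.5)[:600])
cv2.imwrite("pics/c2.png",crop(b,190,190,350,265,5))
E
```

```text
(no output)
```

View pics/c1.png

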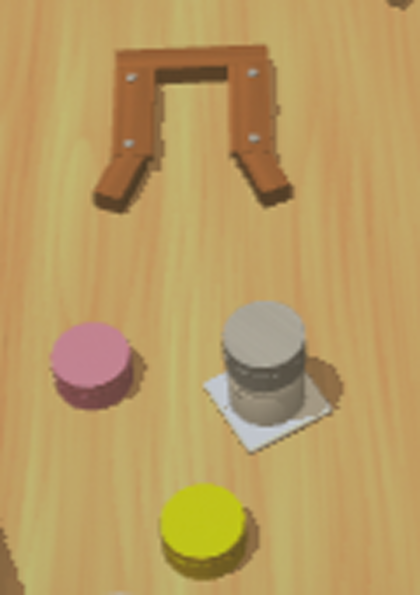

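View pics/c2.png

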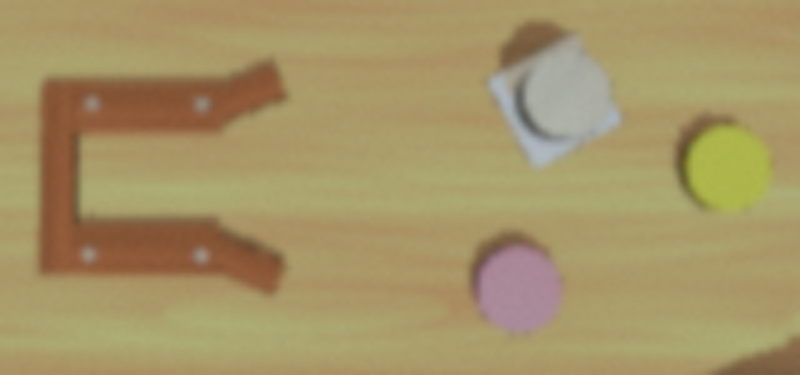

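```bash
cat > fit.py <<'E'
from h import *
from scipy.optimize import minimize
F=8
def hull(n,X,off,sh):
    q=((proj(n,X)-off+.5)*F-.5)
    m=np.zeros((sh[0]*F,sh[1]*F),np.uint8); cv2.fillConvexPoly(m,cv2.convexHull((q*16).round().astype(np.int32)),255,shift=4); return m
def T(p,pts):
    c,s=np.cos(p[2]),np.sin(p[2]); pts=np.array(pts,float)
    return np.c_[p[0]+c*pts[:,0]-s*pts[:,1],p[1]+s*pts[:,0]+c*pts[:,1],pts[:,2]]
def box(x0,x1,y0,y1,z0,z1): return [(x,y,z) for x in(x0,x1) for y in (y0,y1) for z in (z0,z1)]
def cyl(r,z0,z1): return [(r*np.cos(a),r*np.sin(a),z) for a in np.linspace(0,6.283,48) for z in(z0,z1)]
t=np.radians(22); L=.0461/np.cos(t)
def bracemask(p,n,off,sh,xe=.056):
    m=0
    for b in (box(-.063,.037,.031,.065,0.0,.0195),box(-.063,.037,-.065,-.031,0.0,.0195),box(.036,xe,-.065,.065,0,.0195)):
        m=np.maximum(m,hull(n,T(p,b),off,sh))
    for s in(1,-1):
        g=[(x,s*y,z) for x,y in((-.106,.055),(-.060,.037),(-.052,.056),(-.0976,.0755)) for z in(0,.0195)]
        m=np.maximum(m,hull(n,T(p,g),off,sh))
    return m
def jarmask(p,n,off,sh,lidonly=False):
    m=hull(n,T(p,cyl(.029,.054,.084)),off,sh)
    if lidonly: return m
    m=np.maximum(m,hull(n,T(p,box(-.035,.035,-.035,.035,0,.008)),off,sh))
    return np.maximum(m,hull(n,T(p,cyl(.028,0,.04)),off,sh))
E
python3 - <<'E'
from fit import *
ims={n:cv2.imread(f"pics/{n}0.png") for n in("side","top")}
rois={"b":{"side":(185,140,265,205),"top":(190,195,255,260)},"j":{"side":(215,215,280,275),"top":(280,192,325,228)}}
out={}
for k,fn,p0 in(("b",bracemask,(at("top",218,225,.01)[0],at("top",218,225,.01)[1],np.pi/2)),("j",jarmask,(*at("top",301,211,0.),.5))):
    M={}
    for n,(x0,y0,x1,y1) in rois[k].items():
        im=cv2.resize(ims[n][y0:y1,x0:x1],None,fx=F,fy=F,interpolation=cv2.INTER_CUBIC)
        hsv=cv2.cvtColor(im,cv2.COLOR_BGR2HSV); lab=cv2.cvtColor(im,cv2.COLOR_BGR2LAB).astype(int)
        cv2.imwrite(f"pics/roi_{k}_{n}.png",im)
        if k=="b": m=(hsv[...,1]>135)&(lab[...,1]>142)
        else: m=(hsv[...,1]<75)
        M[n]=(m,(x0,y0),(y1-y0,x1-x0))
    def cost(q):
        return sum(((fn(q,n,np.array(o),sh)>0)!=m).sum() for n,(m,o,sh) in M.items())
    best=None
    for d in ([0] if k=="b" else [0,.3,-.3,.6]):
        s0=np.array(p0)+[0,0,d]
        r=minimize(cost,s0,method="Nelder-Mead",options=dict(initial_simplex=[s0,s0+[.01,0,0],s0+[0,.01,0],s0+[0,0,.15]],xatol=1e-5,fatol=1))
        if best is None or r.fun<best.fun: best=r
    print(k,best.x.round(4),np.degrees(best.x[2]).round(2),best.fun,[m.sum() for m,_,_ in M.values()])
    vs=[]
    for n,(m,o,sh) in M.items():
        # per view fit too
        r=minimize(lambda q:((fn(q,n,np.array(o),sh)>0)!=m).sum(),best.x,method="Nelder-Mead",options=dict(initial_simplex=[best.x,best.x+[.005,0,0],best.x+[0,.005,0],best.x+[0,0,.05]])); print("  ",n,r.x.round(4),r.fun)
        x0,y0=o; im=cv2.imread(f"pics/roi_{k}_{n}.png")
        c,_=cv2.findContours(fn(best.x,n,np.array(o),sh),cv2.RETR_LIST,cv2.CHAIN_APPROX_NONE); cv2.drawContours(im,c,-1,(255,0,0),1)
        c,_=cv2.findContours(m.astype(np.uint8),cv2.RETR_LIST,cv2.CHAIN_APPROX_NONE); cv2.drawContours(im,c,-1,(0,255,0),1)
        vs.append(cv2.resize(im,(390,int(390*im.shape[0]/im.shape[1]))))
    h=max(v.shape[0] for v in vs); cv2.imwrite(f"pics/fit_{k}.png",np.hstack([cv2.copyMakeBorder(v,0,h-v.shape[0],0,0,0) for v in vs]))
for nm,(u,v) in dict(pink=(293,247),yellow=(335,223)).items(): print(nm,at("top",u,v,.03))
E
```

```text
b [0.5096 0.1089 1.5748] 90.23 37287.0 [np.int64(58549), np.int64(50204)]
   side [0.51   0.1196 1.5781] 19758.0
   top [0.5072 0.1063 1.5789] 14876.0
j [ 0.5645 -0.1849  0.4951] 28.37 7737.0 [np.int64(61710), np.int64(30430)]
   side [ 0.5658 -0.1848  0.5013] 4588.0
   top [ 0.5624 -0.1851  0.5029] 2323.0
pink [ 0.4372 -0.1574]
yellow [ 0.5183 -0.2981]
```

```bash
python3 -c "
import cv2,numpy as np
a=cv2.imread('pics/fit_b.png');b=cv2.imread('pics/fit_j.png')
v=np.vstack([a,b]);print(v.shape);cv2.imwrite('pics/fits.png',v[:800])"
```

```text
(750, 780, 3)
```

View pics/fits.png

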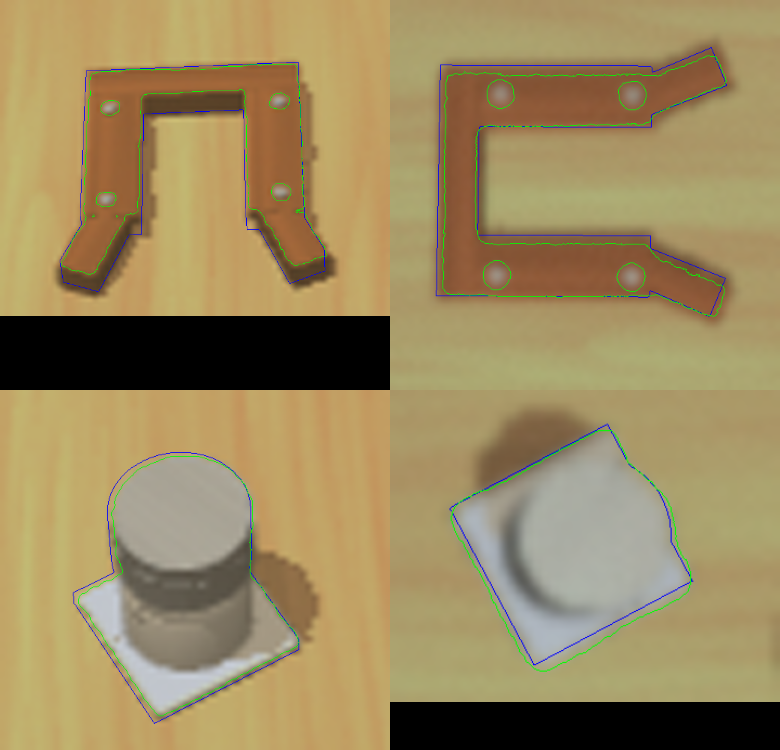

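```bash
cat > mv.py <<'E'
from h import *
def plan(xyz,jawyaw=None,q=None):
    s=read_state(); Rc=R.from_quat(s["eef_rot"]); 
    d=Rc.inv().apply(np.array(xyz)-s["ee_pos"])*1e3
    print("t",s["time"],"p",s["ee_pos"].round(4),"q",s["joint_positions"].round(2),"w",round(s["width"],4),"F",s["ft_force"].round(1),"M",s["torque"].round(2))
    A=Rc.as_matrix(); print("tool x",A[:,0].round(3),"y",A[:,1].round(3),"z",A[:,2].round(3),"jawyaw",np.degrees(np.arctan2(A[1,2],A[0,2])).round(2))
    print("shift",d.round(1))
    if jawyaw is not None:
        z=np.array([np.cos(jawyaw),np.sin(jawyaw),0]); x=np.array([0,0,-1.]); T=np.c_[x,np.cross(z,x),z]
        print("rotvec",(Rc.inv()*R.from_matrix(T)).as_rotvec().round(3))
E
python3 - <<'E'
from mv import *
for a in (28.8,118.8,-61.2,-151.2): plan([.5645,-.185,.13],np.radians(a))
E
```

```text
t 0.1 p [ 0.2293 -0.581   0.2218] q [ 1.17  0.33 -0.06  1.46  0.02  1.35 -0.09] w 0.0871 F [0.3 1.2 0.8] M [ 0.01 -0.02  0.01]
tool x [-0.001  0.001 -1.   ] y [ 0.93   0.367 -0.   ] z [ 0.367 -0.93  -0.001] jawyaw -68.46
shift [  92.1  457.2 -245.2]
rotvec [-1.698e+00 -1.000e-03 -1.000e-03]
t 0.1 p [ 0.2293 -0.581   0.2218] q [ 1.17  0.33 -0.06  1.46  0.02  1.35 -0.09] w 0.0871 F [0.3 1.2 0.8] M [ 0.01 -0.02  0.01]
tool x [-0.001  0.001 -1.   ] y [ 0.93   0.367 -0.   ] z [ 0.367 -0.93  -0.001] jawyaw -68.46
shift [  92.1  457.2 -245.2]
rotvec [ 3.015e+00 -0.000e+00  2.000e-03]
t 0.1 p [ 0.2293 -0.581   0.2218] q [ 1.17  0.33 -0.06  1.46  0.02  1.35 -0.09] w 0.0871 F [0.3 1.2 0.8] M [ 0.01 -0.02  0.01]
tool x [-0.001  0.001 -1.   ] y [ 0.93   0.367 -0.   ] z [ 0.367 -0.93  -0.001] jawyaw -68.46
shift [  92.1  457.2 -245.2]
rotvec [-0.127 -0.001 -0.   ]
t 0.1 p [ 0.2293 -0.581   0.2218] q [ 1.17  0.33 -0.06  1.46  0.02  1.35 -0.09] w 0.0871 F [0.3 1.2 0.8] M [ 0.01 -0.02  0.01]
tool x [-0.001  0.001 -1.   ] y [ 0.93   0.367 -0.   ] z [ 0.367 -0.93  -0.001] jawyaw -68.46
shift [  92.1  457.2 -245.2]
rotvec [ 1.444e+00 -1.000e-03  1.000e-03]
```

>>> arm_command --pt "0 0 20 -10 0 0 0" --pt "0 0 55 -30 -0.02 0 0" --pt "0 0 101 -54 -0.04 0 0" --pt "0 5 152 -82 -0.05 0 0" --pt "0 10 206 -111 -0.07 0 0" --pt "0 15 257 -138 -0.09 0 0" --pt "0 20 308 -165 -0.1 0 0" --pt "0 25 359 -193 -0.11 0 0" --pt "0 35 405 -217 -0.127 0 0" --pt "0 45 439 -236 -0.127 0 0"

```text
time: 1.1
ee_pos: [0.5278, -0.2283, 0.1849]
eef_rot: [0.36, 0.608, -0.36, 0.609]
ft_force: [0.2, 0.2, -1.1]
width: 0.087
```

>>> arm_command --pt "0 10 18 -9 0 0 0" --pt "0 15 18 -9 0 0 0" --pt "0 15 18 -9 0 0 0"

```text
time: 1.4
ee_pos: [0.5374, -0.2134, 0.1688]
eef_rot: [0.359, 0.609, -0.36, 0.608]
ft_force: [-0.6, -0.9, -0.8]
width: 0.0871
```

Run:
```python
from mv import *
a=camera("side");b=camera("top")
cv2.imwrite("pics/m1.png",np.hstack([crop(a[:,:,::-1],190,130,310,290,3),crop(b[:,:,::-1],240,160,360,260,3.5)[:480] if 0 else cv2.resize(b[160:260,240:360,::-1],(400,480))]))
plan([.5645,-.185,.054],np.radians(-61.2))
```

```text
t 1.5 p [ 0.5374 -0.2149  0.17  ] q [ 0.62  0.29 -0.38  1.64  0.11  1.23 -0.85] w 0.0872 F [ 1.1 -1.9  0.7] M [-0.06  0.02 -0.03]
tool x [-0.    -0.001 -1.   ] y [ 0.877  0.48  -0.001] z [ 0.48  -0.877  0.   ] jawyaw -61.31
shift [116.   38.2 -13.3]
rotvec [-0.002  0.     0.001]
```

View pics/m1.png

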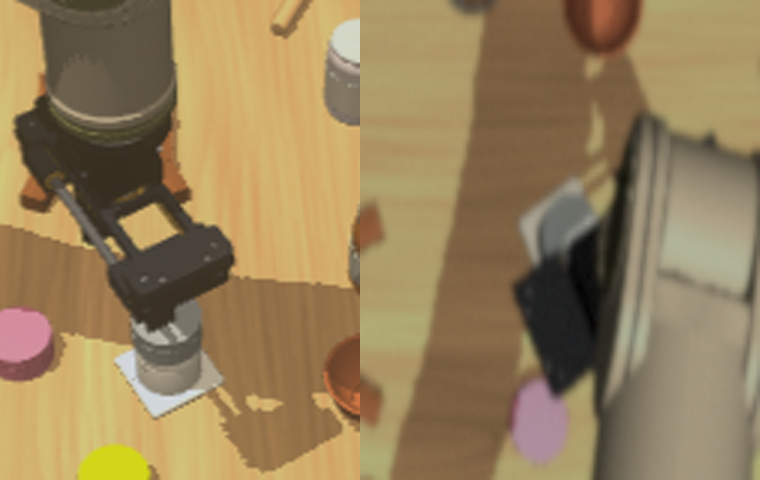

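>>> arm_command --pt "0 0 12 -4 0 0 0" --pt "0 5 26 -9 0 0 0" --pt "0 15 38 -13 0 0 0" --pt "0 35 38 -13 0 0 0" --pt "0 55 38 -13 0 0 0" --pt "0 75 38 -13 0 0 0" --pt "0 95 38 -13 0 0 0" --pt "0 108 38 -13 0 0 0" --pt "0 115 38 -13 0 0 0" --pt "0 115 38 -13 0 0 0"

```text
time: 2.5
ee_pos: [0.565, -0.1831, 0.054]
eef_rot: [0.36, 0.609, -0.36, 0.608]
ft_force: [-0.2, -0.1, 0.9]
width: 0.0869
```

Run:
```python
from mv import *
a=camera("side")
cv2.imwrite("pics/m2.png",crop(a[:,:,::-1],190,130,310,290,3.7))
plan([.5640,-.185,.054],np.radians(-61.2))
```

```text
t 2.55 p [ 0.5654 -0.1834  0.055 ] q [ 0.54  0.44 -0.38  1.71  0.19  1.03 -0.97] w 0.0866 F [ 0.3 -0.2  0.7] M [-0.04 -0.04 -0.01]
tool x [ 0.  0. -1.] y [0.876 0.482 0.   ] z [ 0.482 -0.876 -0.   ] jawyaw -61.18
shift [ 1.  -2.   0.7]
rotvec [ 0. -0. -0.]
```

View pics/m2.png

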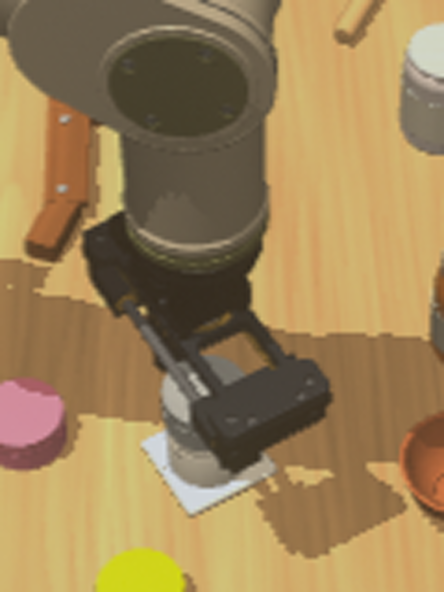

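>>> arm_command --newtons 25 --pt "40 0 -2 0 0 0 0" --pt "120 0 -2 0 0 0 0" --pt "120 0 -2 0 0 0 0" --pt "255 0 -2 0 0 0 0" --pt "255 0 -2 0 0 0 0" --pt "255 0 -2 0 0 0 0" --pt "255 0 -2 0 0 0 0" --pt "255 0 -2 0 0 0 0"

```text
time: 3.35
ee_pos: [0.5638, -0.1851, 0.0553]
eef_rot: [0.36, 0.608, -0.36, 0.609]
ft_force: [2.0, -1.0, 2.2]
width: 0.0574
```

Run:
```python
from mv import *
a=camera("side");b=camera("top")
cv2.imwrite("pics/m3.png",np.hstack([cv2.resize(a[130:290,190:310,::-1],(390,520)),cv2.resize(b[170:270,240:320,::-1],(400,520))]))
plan([.5640,-.185,.054],np.radians(-61.2))
```

```text
t 3.45 p [ 0.5638 -0.185   0.0553] q [ 0.55  0.44 -0.38  1.71  0.18  1.03 -0.96] w 0.0575 F [ 1.8 -3.2  1.9] M [-0.62 -0.41  0.  ]
tool x [ 0.001 -0.001 -1.   ] y [0.876 0.482 0.001] z [ 0.482 -0.876  0.001] jawyaw -61.2
shift [1.3 0.2 0.1]
rotvec [-0.     0.001 -0.001]
```

View pics/m3.png

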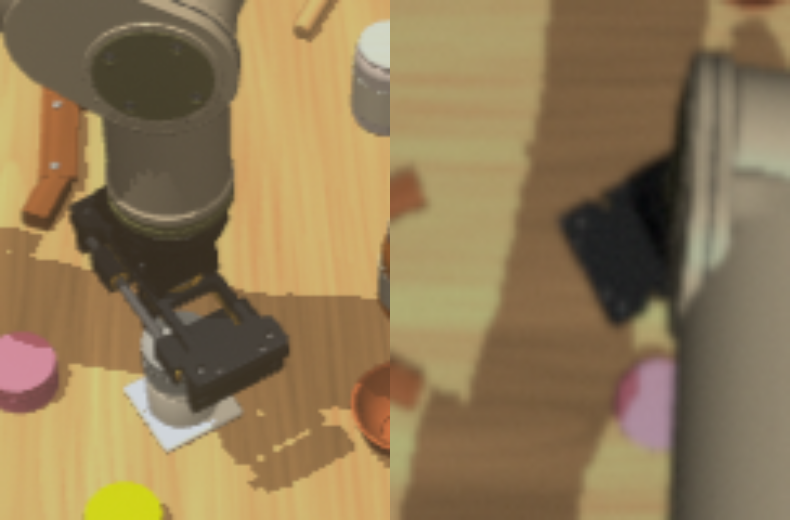

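>>> arm_command --newtons 30 --pt "255 0 1 -5 0.02 0 0" --pt "255 0 2 -15 0.06 0 0" --pt "255 0 4 -29 0.11 0 0" --pt "255 0 6 -45 0.17 0 0" --pt "255 0 9 -62 0.23 0 0" --pt "255 0 11 -79 0.29 0 0" --pt "255 0 13 -95 0.35 0 0" --pt "255 0 16 -111 0.41 0 0" --pt "255 0 18 -127 0.46 0 0" --pt "255 0 21 -139 0.49 0 0"

```text
time: 4.45
ee_pos: [0.5146, -0.0528, 0.0553]
eef_rot: [0.497, 0.502, -0.498, 0.503]
ft_force: [1.0, -5.7, 3.5]
width: 0.0571
```

Run:
```python
from mv import *
plan([.5095,-.042,.055],np.radians(-89.6))
a=camera("side");b=camera("top")
cv2.imwrite("pics/side4.png",a[:,:,::-1]);cv2.imwrite("pics/top4.png",b[:,:,::-1])
cv2.imwrite("pics/m4.png",np.hstack([cv2.resize(a[130:280,180:290,::-1],(396,540)),cv2.resize(b[180:270,190:300,::-1],(400,330)).repeat(1,0)[:540] if 0 else cv2.copyMakeBorder(cv2.resize(b[180:270,190:300,::-1],(400,327)),0,213,0,0,0)]))
```

```text
t 4.45 p [ 0.5146 -0.0528  0.0553] q [ 0.35  0.29 -0.38  1.91  0.13  0.97 -1.65] w 0.0571 F [ 1.  -5.7  3.5] M [-1.08 -0.17 -0.07]
tool x [ 0.    -0.001 -1.   ] y [1.    0.011 0.   ] z [ 0.011 -1.     0.001] jawyaw -89.4
shift [  0.3  -5.  -10.8]
rotvec [ 0.004  0.001 -0.   ]
```

View pics/m4.png

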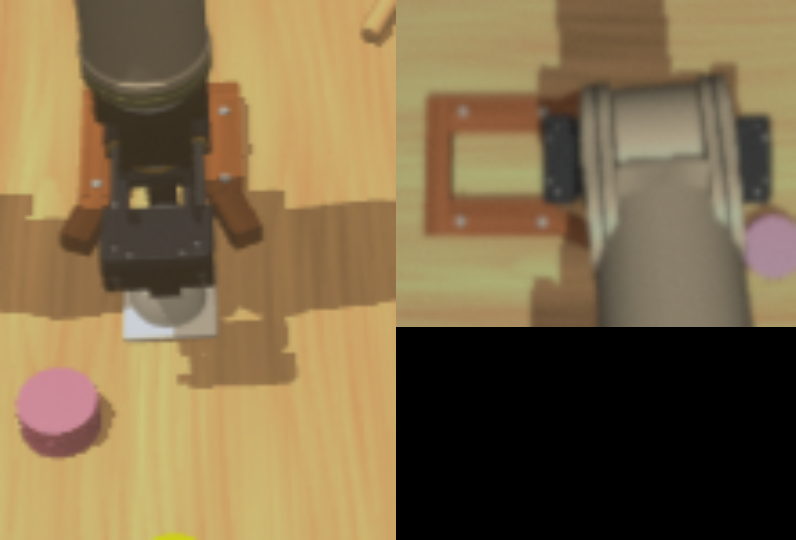

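Run:
```python
from mv import *
a=cv2.imread("pics/side4.png")
c=crop(a,195,170,265,235,11); cv2.imwrite("pics/m5.png",c)
```

```text
(no output)
```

View pics/m5.png

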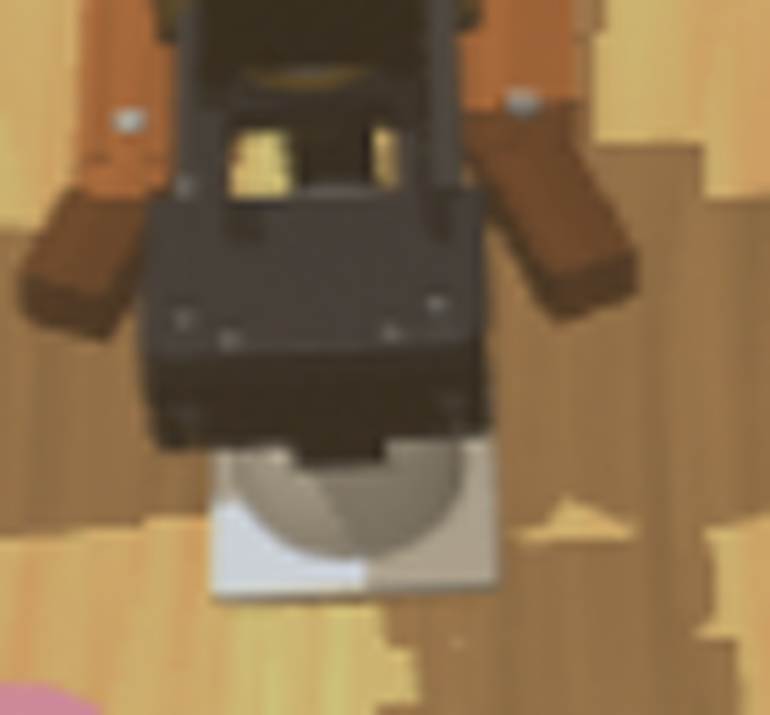

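Run:
```python
from mv import *
def px(u,v): return 195+(u+.5)/11-.5,170+(v+.5)/11-.5
for nm,(u,v),z in (("fl",(213,602),0),("fr",(498,588),0),("gl",(105,338),0),("gr",(560,320),0),("gl_top",(100,310),.0195),("gr_top",(558,295),.0195),("gol",(22,280),.0195),("gor",(635,262),.0195)):
    print(nm,at("side",*px(u,v),z))
from fit import *
print("brace model proj inner guide corners:",((proj("side",T((.51,.112,1.5775),[(-.106,.055,0),(-.106,-.055,0),(-.106,.055,.0195),(-.106,-.055,.0195)]))-[195,170]+.5)*11-.5).round())
```

```text
fl [ 0.4823 -0.0857]
fr [ 0.5519 -0.085 ]
gl [0.4533 0.    ]
gr [ 5.691e-01 -1.000e-04]
gl_top [ 0.4541 -0.0073]
gr_top [ 0.569  -0.0084]
gol [0.4341 0.0037]
gor [0.5887 0.0015]
brace model proj inner guide corners: [[115. 321.]
 [546. 301.]
 [108. 271.]
 [543. 251.]]
```

>>> arm_command --pt "255 0 -2 -4 0.002 0 0" --pt "255 0 -4 -10 0.005 0 0" --pt "255 0 -5 -17 0.005 0 0" --pt "255 0 -5 -25 0.005 0 0" --pt "255 0 -5 -33 0.005 0 0" --pt "255 0 -5 -40 0.005 0 0" --pt "255 0 -5 -46 0.005 0 0" --pt "255 0 -5 -50 0.005 0 0" --pt "255 0 -5 -53 0.005 0 0" --pt "255 0 -5 -53 0.005 0 0"

```text
time: 5.55
ee_pos: [0.5094, -0.001, 0.0552]
eef_rot: [0.498, 0.501, -0.498, 0.502]
ft_force: [-0.1, -5.3, 6.3]
width: 0.0574
```

Run:
```python
from mv import *
plan([.508,.1,.055],np.radians(-89.6))
a=camera("side")[:,:,::-1]
cv2.imwrite("pics/m6.png",crop(a,190,140,260,205,9))
```

```text
t 5.55 p [ 0.5094 -0.001   0.0552] q [ 0.28  0.28 -0.41  1.93  0.13  0.96 -1.76] w 0.0574 F [-0.1 -5.3  6.3] M [-0.95 -0.13  0.07]
tool x [ 0.    -0.001 -1.   ] y [1.    0.008 0.   ] z [ 0.008 -1.     0.001] jawyaw -89.57
shift [ 1.00e-01 -7.00e-01 -1.01e+02]
rotvec [ 0.001  0.001 -0.   ]
```

View pics/m6.png

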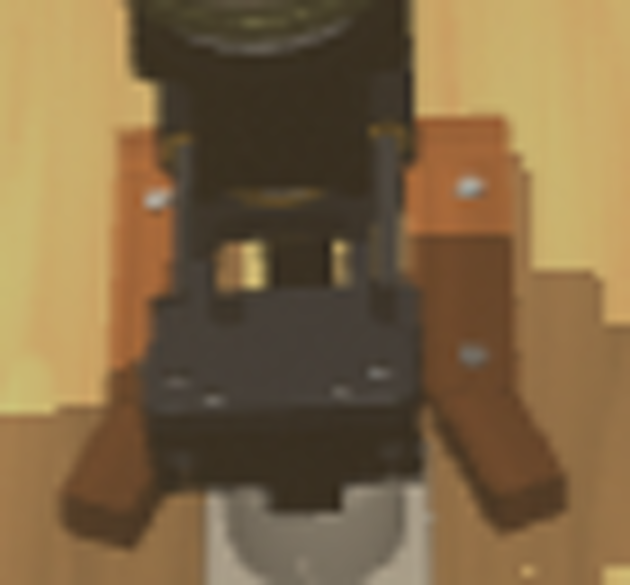

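>>> arm_command --pt "255 -0.5 0 -4 0 0 0" --pt "255 -0.5 0 -9 0 0 0" --pt "255 -0.5 0 -15 0 0 0" --pt "255 -0.5 0 -21 0 0 0" --pt "255 -0.5 0 -27 0 0 0" --pt "255 -0.5 0 -33 0 0 0" --pt "255 -0.5 0 -39 0 0 0" --pt "255 -0.5 0 -44 0 0 0" --pt "255 -0.5 0 -48 0 0 0" --pt "255 -0.5 0 -50 0 0 0"

```text
time: 6.6
ee_pos: [0.5086, 0.0501, 0.0553]
eef_rot: [0.498, 0.502, -0.498, 0.502]
ft_force: [0.8, -5.9, 4.4]
width: 0.0572
```

Run:
```python
from mv import *
plan([.508,.1,.055],np.radians(-89.6))
a=camera("side")[:,:,::-1]
cv2.imwrite("pics/m7.png",crop(a,190,140,260,205,9))
```

```text
t 6.6 p [0.5086 0.0501 0.0553] q [ 0.2   0.28 -0.44  1.92  0.15  0.97 -1.87] w 0.0572 F [ 0.8 -5.9  4.4] M [-1.13  0.06  0.02]
tool x [-0. -0. -1.] y [ 1.     0.008 -0.   ] z [ 0.008 -1.     0.   ] jawyaw -89.54
shift [  0.3  -0.2 -49.9]
rotvec [0.001 0.    0.   ]
```

View pics/m7.png

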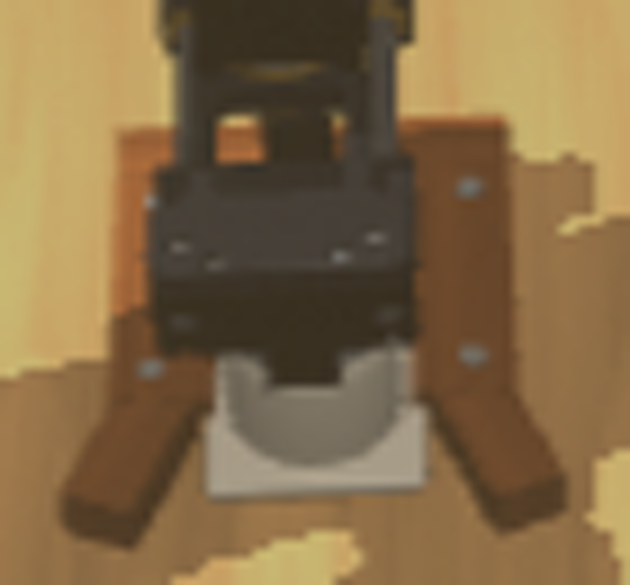

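>>> arm_command --pt "255 0 0 -5 0 0 0" --pt "255 0 0 -11 0 0 0" --pt "255 0 0 -17 0 0 0" --pt "255 0 0 -23 0 0 0" --pt "255 0 0 -29 0 0 0" --pt "255 0 0 -34 0 0 0" --pt "255 0 0 -38 0 0 0" --pt "255 0 0 -41 0 0 0" --pt "255 0 0 -43 0 0 0" --pt "255 0 0 -44 0 0 0"

```text
time: 7.65
ee_pos: [0.5083, 0.0944, 0.0553]
eef_rot: [0.498, 0.502, -0.498, 0.502]
ft_force: [0.7, -4.1, 0.6]
width: 0.0574
```

>>> arm_command --pt "255 0 0 -1 0 0 0" --pt "255 0 0 -2 0 0 0" --pt "255 0 0 -3 0 0 0" --pt "255 0 0 -4 0 0 0" --pt "255 0 0 -5 0 0 0"

```text
time: 8.15
ee_pos: [0.5083, 0.0993, 0.0553]
eef_rot: [0.498, 0.502, -0.498, 0.502]
ft_force: [-0.6, -1.7, 0.2]
width: 0.0575
```

>>> arm_command --pt "255 0 0 -0.7 0 0 0" --pt "255 0 0 -1.4 0 0 0" --pt "255 0 0 -2 0 0 0" --pt "255 0 0 -2.5 0 0 0"

```text
time: 8.55
ee_pos: [0.5083, 0.1018, 0.0554]
eef_rot: [0.498, 0.502, -0.498, 0.502]
ft_force: [0.6, -3.0, 0.2]
width: 0.0569
```

>>> arm_command --pt "255 0 0 -0.7 0 0 0" --pt "255 0 0 -1.4 0 0 0" --pt "255 0 0 -2 0 0 0" --pt "255 0 0 -2 0 0 0"

```text
time: 8.95
ee_pos: [0.5083, 0.1039, 0.0553]
eef_rot: [0.498, 0.502, -0.498, 0.502]
ft_force: [0.7, -1.2, -0.6]
width: 0.0573
```

>>> arm_command --pt "255 0 0 -0.7 0 0 0" --pt "255 0 0 -1.4 0 0 0" --pt "255 0 0 -2 0 0 0" --pt "255 0 0 -2 0 0 0"

```text
time: 9.35
ee_pos: [0.5083, 0.1059, 0.0554]
eef_rot: [0.498, 0.502, -0.498, 0.502]
ft_force: [-0.2, -1.1, -1.8]
width: 0.0571
```

>>> arm_command --pt "255 0 0 -0.7 0 0 0" --pt "255 0 0 -1.4 0 0 0" --pt "255 0 0 -2 0 0 0" --pt "255 0 0 -2 0 0 0"

```text
time: 9.75
ee_pos: [0.5082, 0.1064, 0.0554]
eef_rot: [0.498, 0.501, -0.499, 0.502]
ft_force: [-1.0, -5.6, 1.6]
width: 0.0571
```

Run:
```python
from mv import *
plan([.508,.11,.055],np.radians(-89.6))
a=camera("side")[:,:,::-1]; b=camera("top")[:,:,::-1]
cv2.imwrite("pics/m8.png",np.hstack([crop(a,190,135,260,200,6),cv2.resize(b[195:260,190:255],(390,390))]))
```

```text
t 9.75 p [0.5082 0.1064 0.0554] q [ 0.12  0.31 -0.47  1.9   0.17  0.97 -1.99] w 0.0571 F [-1.  -5.6  1.6] M [-1.61  0.38 -0.11]
tool x [-0.001 -0.002 -1.   ] y [ 1.     0.007 -0.001] z [ 0.007 -1.     0.002] jawyaw -89.61
shift [ 0.4 -0.2 -3.6]
rotvec [-0.     0.002  0.001]
```

View pics/m8.png

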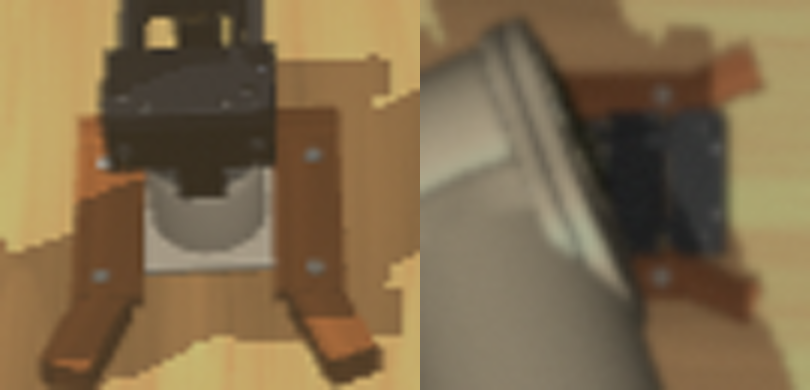

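>>> arm_command --pt "255 0 0 -0.7 0 0 0" --pt "255 0 0 -1.4 0 0 0" --pt "255 0 0 -2 0 0 0" --pt "255 0 0 -2 0 0 0"

```text
time: 10.25
ee_pos: [0.5082, 0.1072, 0.0556]
eef_rot: [0.497, 0.501, -0.5, 0.502]
ft_force: [-3.6, -11.2, 5.2]
width: 0.0573
```

Run:
```python
from mv import *
plan([.508,.11,.055],np.radians(-89.6))
print(at("side",190+209/6,135+268/6,.004))
a=camera("side")[:,:,::-1]
cv2.imwrite("pics/m9.png",crop(a,190,135,260,200,9))
```

```text
t 10.25 p [0.5082 0.1072 0.0556] q [ 0.11  0.31 -0.47  1.9   0.17  0.98 -1.99] w 0.0573 F [ -3.6 -11.2   5.2] M [-2.64  0.72 -0.04]
tool x [-0.001 -0.003 -1.   ] y [ 1.     0.006 -0.001] z [ 0.006 -1.     0.003] jawyaw -89.65
shift [ 0.6 -0.2 -2.8]
rotvec [-0.001  0.003  0.001]
[0.5114 0.0714]
```

View pics/m9.png

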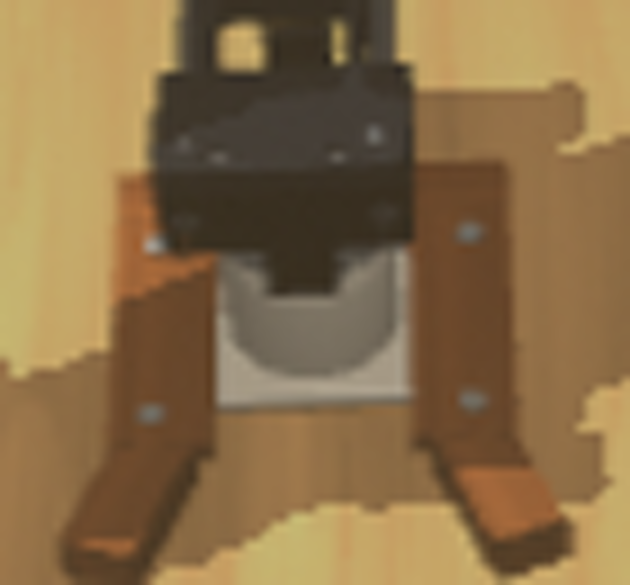

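>>> arm_command --newtons 55 --pt "255 0 0 0.6 0 0 0" --pt "255 0 0 1.2 0 0 0" --pt "255 0 0 1.2 0 0 0"

```text
time: 10.6
ee_pos: [0.5083, 0.1069, 0.0555]
eef_rot: [0.498, 0.501, -0.499, 0.502]
ft_force: [-2.4, -7.8, 2.8]
width: 0.0569
```

>>> arm_command --pt "255 0 0 0 -0.02 0 0" --pt "255 0 0 0 -0.06 0 0" --pt "255 0 0 0 -0.11 0 0" --pt "255 0 0 0 -0.16 0 0" --pt "255 0 0 0 -0.2 0 0"

```text
time: 11.1
ee_pos: [0.5085, 0.1066, 0.0557]
eef_rot: [0.445, 0.549, -0.446, 0.55]
ft_force: [-1.4, -8.4, 4.3]
width: 0.057
```

Run:
```python
from mv import *
plan([.508,.11,.055],np.radians(-89.6))
```

```text
t 11.1 p [0.5085 0.1066 0.0557] q [ 0.14  0.31 -0.5   1.9   0.18  0.98 -1.8 ] w 0.057 F [-1.4 -8.4  4.3] M [-2.11  0.45 -0.32]
tool x [-0.    -0.002 -1.   ] y [ 0.978  0.206 -0.001] z [ 0.206 -0.978  0.002] jawyaw -78.09
shift [ 0.6  0.2 -3.4]
rotvec [0.201 0.002 0.   ]
```

>>> arm_command --pt "255 0 0 0 -0.05 0 0" --pt "255 0 0 0 -0.1 0 0" --pt "255 0 0 0 -0.15 0 0" --pt "255 0 0 0 -0.2 0 0" --pt "255 0 0 0 -0.25 0 0" --pt "255 0 0 0 -0.3 0 0" --pt "255 0 0 0 -0.35 0 0" --pt "255 0 0 0 -0.4 0 0" --pt "255 0 0 0 -0.45 0 0" --pt "255 0 0 0 -0.5 0 0"

```text
time: 12.1
ee_pos: [0.5089, 0.1065, 0.0562]
eef_rot: [0.295, 0.642, -0.296, 0.643]
ft_force: [-3.0, -8.3, 8.8]
width: 0.0571
```

Run:
```python
from mv import *
plan([.508,.11,.055],np.radians(-89.6))
a=camera("side")[:,:,::-1]
cv2.imwrite("pics/m10.png",crop(a,190,135,260,200,9))
```

```text
t 12.1 p [0.5089 0.1065 0.0562] q [ 0.21  0.32 -0.57  1.89  0.21  0.98 -1.32] w 0.0571 F [-3.  -8.3  8.8] M [-2.16  0.66 -0.27]
tool x [ 0.001 -0.003 -1.   ] y [ 0.76   0.65  -0.001] z [ 0.65  -0.76   0.002] jawyaw -49.45
shift [ 1.2  1.6 -3.2]
rotvec [0.701 0.003 0.   ]
```

View pics/m10.png

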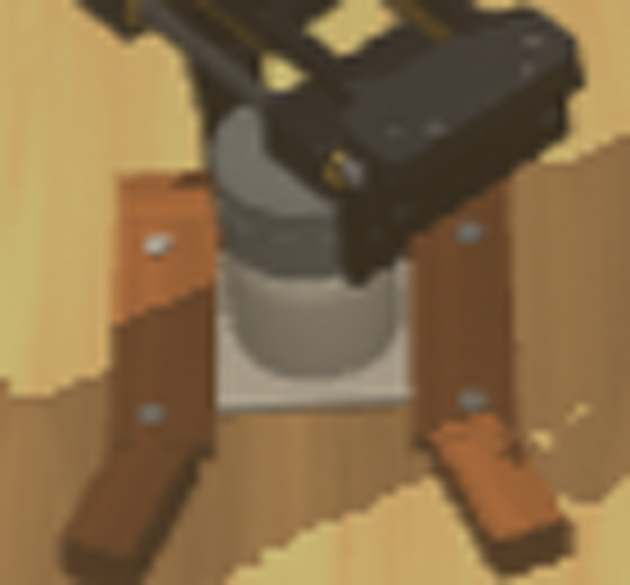

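>>> arm_command --pt "255 0 0 0 -0.05 0 0" --pt "255 0 0 0 -0.1 0 0" --pt "255 0 0 0 -0.15 0 0"

```text
time: 12.45
ee_pos: [0.5088, 0.1064, 0.0563]
eef_rot: [0.246, 0.662, -0.248, 0.663]
ft_force: [-4.6, -9.6, 11.6]
width: 0.0572
```

```bash
python3 -c "
from mv import *
plan([.508,.11,.055])"
```

```text
t 12.45 p [0.5088 0.1064 0.0563] q [ 0.23  0.33 -0.6   1.89  0.22  0.99 -1.18] w 0.0572 F [-4.6 -9.6 11.6] M [-2.37  0.92 -0.28]
tool x [ 0.    -0.003 -1.   ] y [ 0.654  0.756 -0.002] z [ 0.756 -0.654  0.002] jawyaw -40.86
shift [ 1.3  2.2 -2.9]
```

>>> arm_command --pt "255 0 0 0 -0.035 0 0" --pt "255 0 0 0 -0.05 0 0"

```text
time: 12.65
ee_pos: [0.5089, 0.1064, 0.0564]
eef_rot: [0.23, 0.668, -0.231, 0.669]
ft_force: [-3.3, -9.9, 9.9]
width: 0.0571
```

```bash
python3 -c "
from mv import *
plan([.508,.11,.055])"
```

```text
t 12.65 p [0.5089 0.1064 0.0564] q [ 0.24  0.33 -0.61  1.89  0.23  0.99 -1.13] w 0.0571 F [-3.3 -9.9  9.9] M [-2.34  0.9  -0.21]
tool x [ 0.001 -0.003 -1.   ] y [ 0.616  0.788 -0.002] z [ 0.788 -0.616  0.002] jawyaw -38.03
shift [ 1.4  2.3 -2.9]
```

>>> arm_command --pt "255 0 0 0 -0.04 0 0" --pt "255 0 0 0 -0.04 0 0"

```text
time: 12.85
ee_pos: [0.5089, 0.1064, 0.0564]
eef_rot: [0.216, 0.672, -0.218, 0.674]
ft_force: [-4.5, -10.4, 11.9]
width: 0.0568
```

```bash
python3 -c "
from mv import *
plan([.508,.11,.055])"
```

```text
t 12.85 p [0.5089 0.1064 0.0564] q [ 0.24  0.33 -0.61  1.89  0.23  0.99 -1.1 ] w 0.0568 F [ -4.5 -10.4  11.9] M [-2.34  0.8  -0.  ]
tool x [ 0.001 -0.003 -1.   ] y [ 0.584  0.812 -0.002] z [ 0.812 -0.584  0.002] jawyaw -35.73
shift [ 1.4  2.3 -2.8]
```

>>> arm_command --pt "255 0 0 0 -0.04 0 0" --pt "255 0 0 0 -0.04 0 0"

```text
time: 13.05
ee_pos: [0.509, 0.1065, 0.0565]
eef_rot: [0.203, 0.677, -0.204, 0.678]
ft_force: [-3.8, -10.0, 10.9]
width: 0.0569
```

```bash
python3 -c "
from mv import *
plan([.508,.11,.055])"
```

```text
t 13.05 p [0.509  0.1065 0.0565] q [ 0.25  0.33 -0.62  1.89  0.23  0.99 -1.06] w 0.0569 F [ -3.8 -10.   10.9] M [-2.28  0.77 -0.05]
tool x [ 0.001 -0.003 -1.   ] y [ 0.551  0.835 -0.002] z [ 0.835 -0.551  0.002] jawyaw -33.43
shift [ 1.4  2.4 -2.8]
```

>>> arm_command --pt "255 0 -0.5 0.2 0 0 0" --pt "255 -0.5 -1 0.4 0 0 0" --pt "255 -1 -1 0.4 0 0 0" --pt "255 -1 -1 0.4 0 0 0"

```text
time: 13.45
ee_pos: [0.5088, 0.1067, 0.0568]
eef_rot: [0.203, 0.677, -0.204, 0.678]
ft_force: [0.5, -6.4, 2.9]
width: 0.0572
```

```bash
python3 -c "
from mv import *
plan([.508,.11,.055])
a=camera('side')[:,:,::-1]
cv2.imwrite('pics/m11.png',crop(a,190,135,260,200,9))"
```

```text
t 13.45 p [0.5088 0.1067 0.0568] q [ 0.25  0.33 -0.62  1.89  0.23  0.99 -1.06] w 0.0572 F [ 0.5 -6.4  2.9] M [-1.53 -0.31 -0.11]
tool x [ 0.001 -0.001 -1.   ] y [ 0.551  0.834 -0.   ] z [ 0.834 -0.551  0.001] jawyaw -33.45
shift [ 1.8  2.3 -2.4]
```

View pics/m11.png

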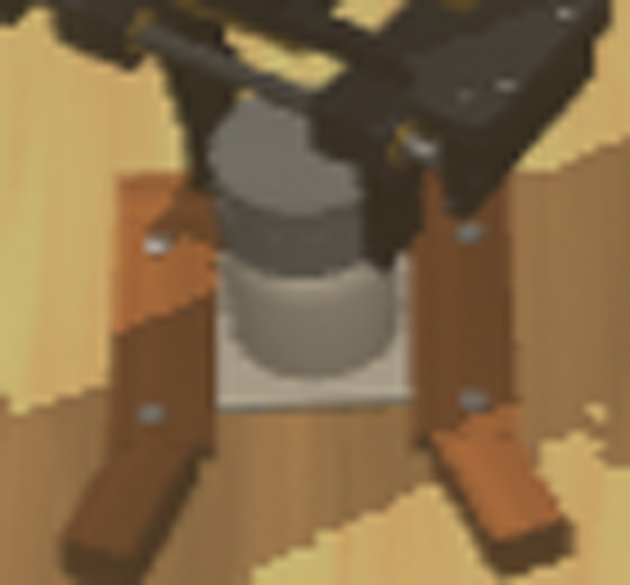

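>>> arm_command --pt "255 0 0 0 -0.03 0 0" --pt "255 0 0 0 -0.03 0 0"

```text
time: 13.7
ee_pos: [0.5087, 0.1065, 0.0569]
eef_rot: [0.193, 0.68, -0.193, 0.681]
ft_force: [0.1, -6.3, 4.8]
width: 0.0569
```

```bash
python3 -c "
from mv import *
plan([.508,.11,.055])"
```

```text
t 13.7 p [0.5087 0.1065 0.0569] q [ 0.25  0.33 -0.62  1.89  0.23  0.99 -1.03] w 0.0569 F [ 0.1 -6.3  4.8] M [-1.59 -0.07 -0.07]
tool x [ 0.001 -0.001 -1.   ] y [ 0.525  0.851 -0.001] z [ 0.851 -0.525  0.001] jawyaw -31.68
shift [ 1.9  2.6 -2.4]
```

>>> arm_command --pt "255 0 0 0 -0.03 0 0" --pt "255 0 0 0 -0.03 0 0"

```text
time: 13.9
ee_pos: [0.5086, 0.1065, 0.057]
eef_rot: [0.182, 0.683, -0.183, 0.683]
ft_force: [-1.8, -6.9, 6.3]
width: 0.0572
```

```bash
python3 -c "
from mv import *
plan([.508,.11,.055])"
```

```text
t 13.9 p [0.5086 0.1065 0.057 ] q [ 0.26  0.33 -0.63  1.89  0.23  0.99 -1.  ] w 0.0572 F [-1.8 -6.9  6.3] M [-1.63  0.21 -0.06]
tool x [ 0.001 -0.001 -1.   ] y [ 0.5    0.866 -0.001] z [ 0.866 -0.5    0.001] jawyaw -29.97
shift [ 2.   2.8 -2.3]
```

>>> arm_command --pt "255 -0.5 0 0 0 0 0" --pt "255 -1 0 0 0 0 0" --pt "255 -1 0 0 0 0 0"

```text
time: 14.2
ee_pos: [0.5084, 0.1069, 0.0576]
eef_rot: [0.183, 0.683, -0.183, 0.683]
ft_force: [-0.7, -6.3, 2.7]
width: 0.0569
```

```bash
python3 -c "
from mv import *
plan([.508,.11,.055])"
```

```text
t 14.2 p [0.5084 0.1069 0.0576] q [ 0.26  0.33 -0.63  1.89  0.23  0.99 -1.  ] w 0.0569 F [-0.7 -6.3  2.7] M [-1.44 -0.14 -0.11]
tool x [ 0.    -0.001 -1.   ] y [ 0.5    0.866 -0.   ] z [ 0.866 -0.5    0.001] jawyaw -30.0
shift [ 2.6  2.5 -1.9]
```

>>> arm_command --pt "255 -0.5 0 0 0 0 0" --pt "255 -1 0 0 0 0 0" --pt "255 -1 0 0 0 0 0"

```text
time: 14.5
ee_pos: [0.5082, 0.1067, 0.0589]
eef_rot: [0.182, 0.683, -0.183, 0.683]
ft_force: [-4.1, -7.8, 9.5]
width: 0.0567
```

```bash
python3 -c "
from mv import *
plan([.508,.11,.055])"
```

```text
t 14.5 p [0.5082 0.1067 0.0589] q [ 0.26  0.33 -0.63  1.89  0.23  0.99 -1.  ] w 0.0567 F [-4.1 -7.8  9.5] M [-1.67  0.68  0.13]
tool x [-0.    -0.001 -1.   ] y [ 0.5    0.866 -0.001] z [ 0.866 -0.5    0.001] jawyaw -29.99
shift [ 3.9  2.7 -1.8]
```

>>> arm_command --pt "255 -0.5 0 0 0 0 0" --pt "255 -1 0 0 0 0 0" --pt "255 -1.5 0 0 0 0 0" --pt "255 -1.5 0 0 0 0 0"

```text
time: 14.9
ee_pos: [0.5081, 0.1069, 0.0602]
eef_rot: [0.182, 0.683, -0.183, 0.683]
ft_force: [-2.0, -6.5, 4.5]
width: 0.057
```

```bash
python3 -c "
from mv import *
plan([.508,.11,.055])
a=camera('side')[:,:,::-1]
cv2.imwrite('pics/m12.png',crop(a,190,135,260,200,9))"
```

```text
t 14.9 p [0.5081 0.1069 0.0602] q [ 0.26  0.33 -0.63  1.89  0.23  1.   -1.  ] w 0.057 F [-2.  -6.5  4.5] M [-1.65  0.32  0.11]
tool x [-0.    -0.001 -1.   ] y [ 0.5    0.866 -0.001] z [ 0.866 -0.5    0.001] jawyaw -29.97
shift [ 5.2  2.7 -1.7]
```

View pics/m12.png

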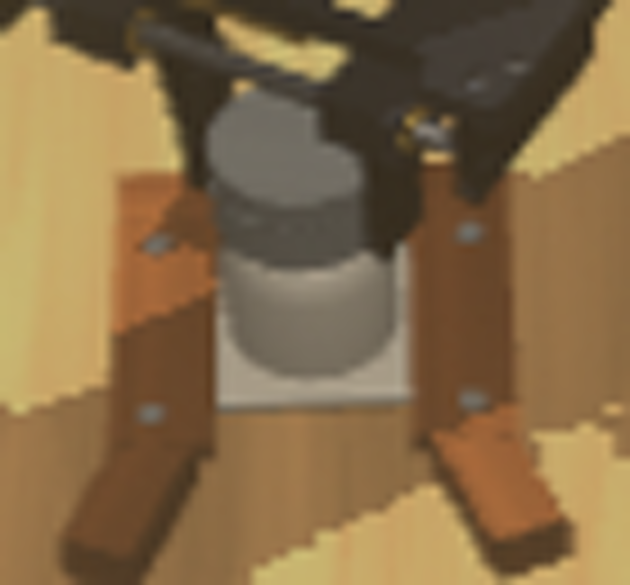

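>>> arm_command --pt "255 -1 0 0 0 0 0" --pt "255 -3 0 0 0 0 0" --pt "255 -5 0 0 0 0 0" --pt "255 -8 0 0 0 0 0" --pt "255 -11 0 0 0 0 0" --pt "255 -14 0 0 0 0 0"

```text
time: 15.55
ee_pos: [0.5081, 0.108, 0.0744]
eef_rot: [0.183, 0.683, -0.182, 0.683]
ft_force: [0.2, -0.3, 0.2]
width: 0.0569
```

```bash
python3 -c "
from mv import *
plan([.508,.106,.0915])
a=camera('side')[:,:,::-1]
cv2.imwrite('pics/m13.png',crop(a,190,125,260,200,8))"
```

```text
t 15.55 p [0.5081 0.108  0.0744] q [ 0.26  0.31 -0.64  1.88  0.21  1.02 -0.98] w 0.0569 F [ 0.2 -0.3  0.2] M [-0.   -0.07  0.03]
tool x [ 0.     0.001 -1.   ] y [0.499 0.867 0.001] z [ 0.867 -0.499 -0.   ] jawyaw -29.94
shift [-17.1  -1.8   0.9]
```

View pics/m13.png

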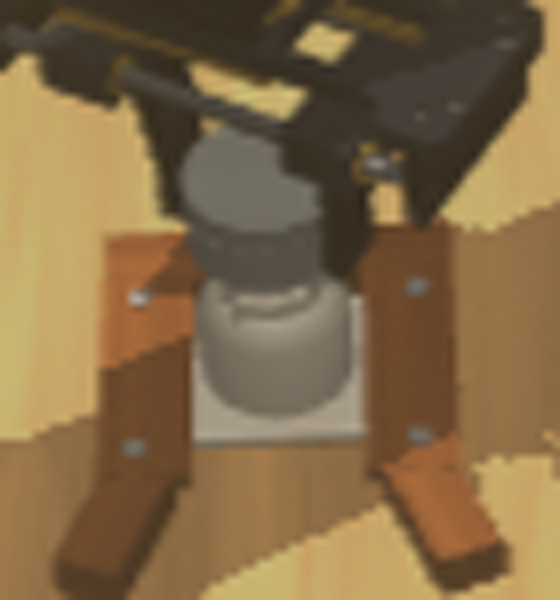

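>>> arm_command --pt "255 -3 0 0 0 0 0" --pt "255 -7 -0.5 0.3 0 0 0" --pt "255 -11 -1 0.6 0 0 0" --pt "255 -14 -1 0.6 0 0 0" --pt "255 -16 -1 0.6 0 0 0" --pt "255 -17 -1 0.6 0 0 0" --pt "255 -17 -1 0.6 0 0 0" --pt "255 -17 -1 0.6 0 0 0"

```text
time: 16.4
ee_pos: [0.5081, 0.1063, 0.0908]
eef_rot: [0.183, 0.683, -0.183, 0.683]
ft_force: [0.4, -0.4, -0.5]
width: 0.0566
```

```bash
python3 -c "
from mv import *
from fit import T,cyl
plan([.508,.1067,.0915])
a=camera('side')[:,:,::-1].copy(); b=camera('top')[:,:,::-1]
c=crop(a,190,110,260,200,6); c=cv2.resize(a[110:200,190:260],(420,540),interpolation=2)
cv2.imwrite('pics/m14.png',np.hstack([c,cv2.resize(b[190:260,190:250],(360,540))[:, :360]]))
# overlay predicted lid top circle (lower edge .090) and mouth, foot near edge
d=cv2.resize(a[110:200,190:260],None,fx=6.6,fy=6.6,interpolation=2)
def dr(X,col):
    q=((proj('side',X)-[190,110]+.5)*6.6-.5).round().astype(int); cv2.polylines(d,[q],True,col,1)
th=np.linspace(0,6.28,60)
for z,r,col in((.120,.029,(0,0,255)),(.09,.029,(0,255,255)),(.07,.019,(255,0,0))): dr(np.c_[.5106+r*np.cos(th),.107+r*np.sin(th),0*th+z],col)
cv2.imwrite('pics/m15.png',d)"
```

```text
t 16.4 p [0.5081 0.1063 0.0908] q [ 0.27  0.29 -0.64  1.87  0.19  1.05 -0.97] w 0.0566 F [ 0.4 -0.4 -0.5] M [ 0.02 -0.06 -0.02]
tool x [-0. -0. -1.] y [ 0.499  0.866 -0.   ] z [ 0.866 -0.499 -0.   ] jawyaw -29.96
shift [-0.7  0.4 -0.3]
```

View pics/m14.png

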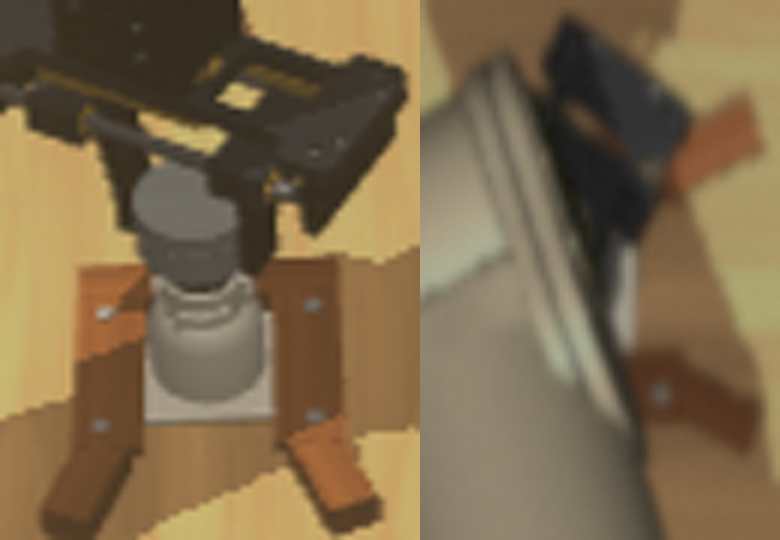

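View pics/m15.png

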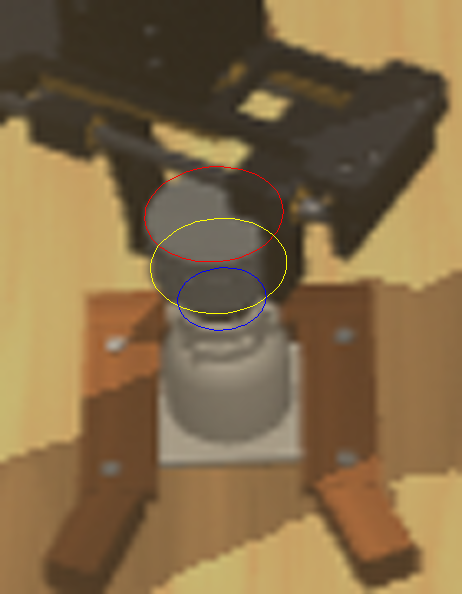

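```bash
python3 -c "
from bench import *
print(close_job())"
```

```text
the job is handed in; nothing more can be done
None
```

The jar is home in the brace, and its lid is unscrewed and held about 2 cm above the mouth. I handed the job in at 16.4 s.

**Brace:** I gripped the grey metal lid of the square-footed jar and dragged it in under both lips. The hand then stopped moving forward and the push rose to about 11 N, so the foot is against the end stop.

**Unscrewing:** I turned the lid about 60° anticlockwise. The turning resistance had faded to about zero by 54°, but a 1 mm test lift at 56° showed the thread had probably not let go. I went on in small steps of about 2°. It let go while I was lifting gently at about 60°: the upward push jumped from about 3 to 9.5 N and the lid rose about 1.3 mm. I did not turn it further after that.

**Final checks:**
- **Lid:** the TCP is at 0.0908 m, so the lid's lower edge should be about 19–20 mm above the mouth. The lid is level, gripped at 55 N, and the outside force reads about zero.
- **Alignment:** in the side picture the predicted outlines of the lid and mouth fit within about 1 mm. The top view was mostly hidden by the arm, so it did not confirm this.
- **Jar and surroundings:** the near edge of the foot is in the same place in the picture as before unscrewing. I did not check the bystanders in a last picture, but the path kept clear of them.

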